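# Start the oven and its timer

### The job

Start a bake with the fingers closed, by pressing only: push the raised, white-barred half of the orange rocker right down so that the oven is on, then press the green button fully and let it come back up, then push the yellow plunger of the white kitchen timer fully in so that it stays in. Press each where it stands: do not pick up, tip or shove the timer, leave the red and blue buttons unpressed, do not press the green button before the rocker is on, and do not disturb the kitchen things around.

Things in the scene. Friction and masses are not known exactly. Their poses are not given: they have to be found in the camera images.
- console: fixed steel control box, 130 (x) x 310 (y) x 60 mm high; origin at the centre of its underside, on the table; x points away from the robot, y (left) along the row of controls. Orange rocker at y +100 mm; three push buttons at x 0, y +25, -45 and -115 mm, in an order that changes
- rocker_on (a point): on the top face of the rocker's ON half (towards the robot, console -x; white bar), 22 mm from the pivot, mid-width; moves with it. Orange rocker, a shallow V 68 mm long along console x, 44 wide; pivot at console x 0, y +100, 80 mm above the table. Off: ON half's outer end stands 14 mm up, other half level. On: ON half level, its face 80 mm above the table
- rocker (a joint): rocker angle in rad: near 0 = off (starts 0 to 0.06), 0.44 = fully on, against its stop. It needs about 3.5 N at the marked point, has no spring and stays where it is left
- green_top (a point): centre of the top of the green START button (32 mm across, in a black round housing 48 mm across and 12 mm high); unpressed it is 82 mm above the table; moves with the button
- green (a joint): how far the green button is pressed, m: 0 = up, 0.006 = fully down; spring, 1.5 N to start, 5 N fully down; comes back up by itself
- red_top (a point): centre of the top of the red STOP button, of the same size and stiffness as the green one; to be left alone
- red (a joint): how far the red button is pressed, m (0 to 0.006)
- blue_top (a point): centre of the top of the blue STEAM button, of the same size and stiffness as the green one; to be left alone
- blue (a joint): how far the blue button is pressed, m (0 to 0.006)
- timer: loose white round kitchen timer, 76 mm across, body 40 mm high, about 0.3 kg, standing on the table; origin at the centre of its underside, z up
- plunger_top (a point): centre of the top of the yellow plunger in the middle of the timer (36 mm across); out, it is 52 mm above the table; moves with the plunger
- plunger (a joint): how far the timer's plunger is pushed in, m: near 0 = out (starts 0 to 0.001), 0.008 = fully in; needs about 4 N all the way, has no spring and stays in
- jar: small amber spice jar with steel cap, 44 mm across, 85 mm high, behind the console; origin under its centre
- spatula: spatula 240 mm long lying on the table in front of the console; origin near its middle
- mug: blue mug, 74 mm across, 90 mm high, with a handle, beyond the timer; origin under its centre
- ramekin: white bowl, 80 mm across, 40 mm high, to the right of the timer; origin under its centre
- syrup: clear bottle with red cap, 66 mm across, 200 mm high, far left; origin under its centre
- tub: cream-coloured round tub with white lid, 120 mm across, 100 mm high, at the left; origin under its centre
Not all that is in view belongs to the job. Leave any purple look-alike of the timer alone.

How it is judged:
By the outcome, as a careful person would: the job done as asked, in the order asked, and still so for the second after the job is handed in, with the robot touching nothing.
It also fails if it takes over 51 s, if anything falls off the work surface, if the arm or the gripper's body presses on something with over 40 N, if the wrist force passes 120 N, or if a joint passes its speed limit or range.

### The arm

A 6-joint arm with a two-finger parallel gripper is mounted at the origin on the work surface. World frame = base frame: x ahead of the robot, y to its left, z up, the work surface at z = 0. Lengths are in m, angles in degrees, forces in N, time in s.
With the tool pointing down it reaches from about 0.425 to 0.95 m from the base axis. Payload 3.5 kg.
Tool frame: the origin (TCP) lies at the very end of the fingers, on their centre line; the grasp point (between the pads) lies 19 mm behind it; z points along the fingers, x is the direction in which the jaws open and shut, and the axes are right-handed (so a half turn about z gives the same grasp; the last joint's range is limited). The gripper opens to 85 mm and grips with 20 to 120 N. Pads are 22 mm wide; open, the fingers measure 114 mm over their backs; the gripper's body (76 mm by 85 mm) begins 54 mm behind the grasp point. The pads swing forward as they close: fully open they stand 13 mm farther back than shut.
Start: joints at [-76.49, 16.404, 90.338, -0, 73.258, -8.594], TCP at [0.254, -0.625, 0.231] pointing down, gripper open.
Joint ranges: [-158.93, 158.93], [-51.34, 127.21], [12.03, 142.37], [-87.48, 267.48], [13.55, 161.25], [-162.69, 162.69]. Speed limits (degrees/s): [159.86, 159.86, 180, 180, 180, 180].

### API

Orientations are given as [roll, pitch, yaw] about the fixed x, y, z axes, in that order (R = Rz(yaw) Ry(pitch) Rx(roll)).
In Python, from station import r gives the robot as it stands.
- The arm moves only by the tool servo_tool, never from a script. Its arguments are lists of equal length, an entry for each row: "twist": the turn, a rotation vector about the tool's x, y, z in degrees, a list of three; "translation": the shift along the tool's x, y, z in mm, a list of three; "claw": the gripper command: -1 is fully open, 1 is shut, values between are in proportion. In form: {"twist": [[wx, wy, wz], ...], "translation": [[x, y, z], ...], "claw": [claw, ...]}. A call has 1 to 8 rows; each row shifts and turns the commanded pose from where the row before left it, along the tool's axes as they then stand; what a row does not reach is not made up. A row lasts 1/12 s, in which the tool goes at most 41.7 mm and 7.16 degrees, less where a joint would pass 70% of its speed; a pose out of reach is approached as far as the arm can. A call with a gripper value outside its range is refused whole. The fingers move at their own pace and stop on an object; the grip force is fixed at half the most. Time passes only in rows, so rows that do not move let the fingers close. It gives the time, the measured TCP pose, the force and the opening at its end, in the units of the state.
- r.get_state(): the state, without advancing time (a new reading comes with each control period).
- r.snapshot(name): name is "scene" or "top" or "wrist"; returns a dict with "color" (420x560x3 uint8, red, green, blue), "fx", "fy", "cx", "cy" (pixels), "k1" (the pictures are not rectified: a ray, as slopes to the right and down, at radius r is drawn at 1 + k1 r^2 times it, then the intrinsics apply), "eye" and "rotation" of the camera in the world. Camera axes: x right, y down, z forward; pixel columns grow to the right and rows downward; lengths in m; the calibration is good to about 2 mm. A picture is of the moment at which its call begins. There is no depth.
- r.close_job(): hands the job in, once; it reports no verdict.
The state is a dict: "time_s": time; "qpos": joint angles; "dq": joint speeds; "joint_efforts": joint torques, N m; "tool_pos": TCP position; "tcp_rot": TCP orientation; "wrist_force": force on the tool from outside, world axes, zero at the start; "wrist_torque": the same for the moment, N m; "finger_gap": finger opening in m.
Only numpy, scipy, OpenCV 4.12 (cv2) and the standard library are available. Lean on these libraries where they do the work, as an engineer would, in place of code of your own. Each camera call takes 0.05 s, during which the arm holds its last target.

## Working session

There is one attempt and no reset: what is moved stays moved. The work goes in short steps, Python scripts to look and compute and a tool call to move; the robot and the scene stay as the last step left them, time stands still between calls to the robot, and variables do not carry over. Pictures are saved under pics/ and viewed, and the job is handed in when it is done.

Besides the shell and the picture viewer there is one more tool, called after "Emit:" by a JSON object that holds its "op" and its "data". servo_tool: Moves the arm, as the interface text tells. Its arguments: {"type":"object","properties":{"twist":{"type":"array"},"translation":{"type":"array"},"claw":{"type":"array"}},"required":["twist","translation","claw"]}

```bash
mkdir -p pics; ls; cat > h.py <<'E'
import numpy as np, cv2
from station import r
def snap(n,f):
    s=r.snapshot(n); cv2.imwrite('pics/'+f+'.png',s['color'][:,:,::-1]); np.save('pics/'+f+'.npy',{k:v for k,v in s.items()},allow_pickle=True); return s
def load(f): return np.load('pics/'+f+'.npy',allow_pickle=True).item()
def ray(s,u,v):
    K=np.array([[s['fx'],0,s['cx']],[0,s['fy'],s['cy']],[0,0,1.]])
    p=np.array([(u-s['cx'])/s['fx'],(v-s['cy'])/s['fy']]); q=p.copy()
    for _ in range(30): q=p/(1+s['k1']*(q@q))
    d=np.array(s['rotation'])@np.array([q[0],q[1],1]); return np.array(s['eye']),d/np.linalg.norm(d)
def atz(s,u,v,z):
    e,d=ray(s,u,v); return e+d*(z-e[2])/d[2]
def proj(s,P):
    c=np.array(s['rotation']).T@(np.array(P)-np.array(s['eye'])); q=c[:2]/c[2]; q=q*(1+s['k1']*(q@q)); return s['fx']*q[0]+s['cx'],s['fy']*q[1]+s['cy']
def tri(obs):
    A=np.zeros((3,3));b=np.zeros(3);L=[]
    for s,u,v in obs:
        e,d=ray(s,u,v);M=np.eye(3)-np.outer(d,d);A+=M;b+=M@e;L.append((e,M))
    P=np.linalg.solve(A,b); return P,[np.linalg.norm(M@(P-e)) for e,M in L]
E
python3 - <<'E'
from h import *
for n in('scene','top','wrist'):
    s=snap(n,n+'0'); print(n,s['eye'],s['fx'],s['k1']); print(np.round(s['rotation'],3))
print(r.get_state())
E
```

```text
pics
scene [1.29979675 0.65499557 1.11454013] 523.516617376251 -0.04220902407601575
[-136.391    0.843  125.476]
top [0.2241537  0.04772673 1.36693056] 513.5688199763715 0.06501929649831543
[-168.191    0.2    -85.775]
wrist [ 0.3171056  -0.60099503  0.3714686 ] 308.02100258198374 -0.006695746257918726
[164.528   0.193 -67.841]
{'time_s': 0.15, 'qpos': array([-7.64915153e+01,  1.64450682e+01,  9.04045341e+01,  2.42270717e-04,
        7.32557004e+01, -8.59217034e+00]), 'dq': array([-0.05050838, -0.04719805, -0.19113679, -0.02093654, -0.01096292,
       -0.01714635]), 'joint_efforts': array([ 1.20789577e-03, -4.06598890e+01, -2.93143308e+01, -1.65280135e-04,
        3.92287911e-03, -9.26589451e-06]), 'tool_pos': array([ 0.25389133, -0.62488508,  0.23021726]), 'tcp_rot': array([-1.79984038e+02,  1.04086270e-01, -6.78994005e+01]), 'wrist_force': array([-0.40171813, -0.08852457,  0.21617579]), 'wrist_torque': array([0.05073054, 0.07034504, 0.03783713]), 'finger_gap': 0.08530537751013743}
```

Rotations are roll/pitch/yaw; fixing the helper.

```bash
python3 - <<'E'
t=open('h.py').read()
t=t.replace("np.array(s['rotation'])","RM(s)").replace("def snap","from scipy.spatial.transform import Rotation as Ro\ndef RM(s): return Ro.from_euler('xyz',s['rotation'],degrees=True).as_matrix()\ndef snap",1)
open('h.py','w').write(t)
E
```

```text
(no output)
```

View pics/scene0.png

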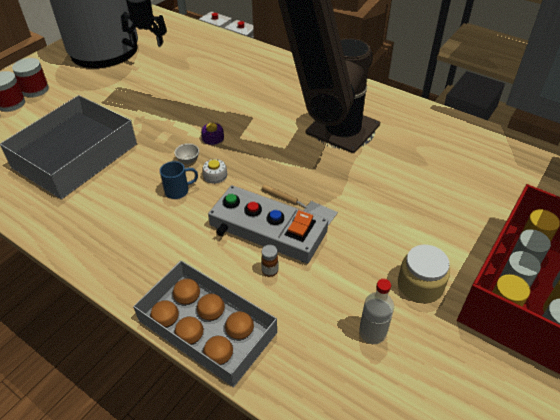

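View pics/top0.png

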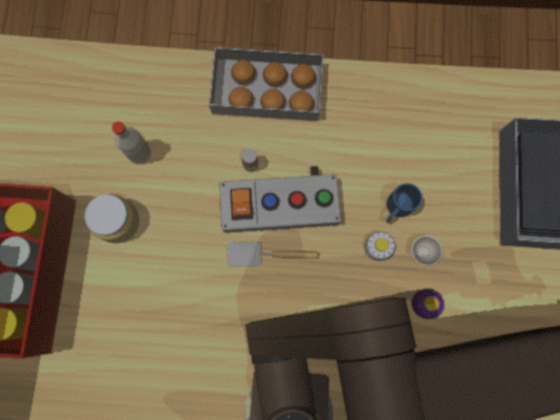

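View pics/wrist0.png

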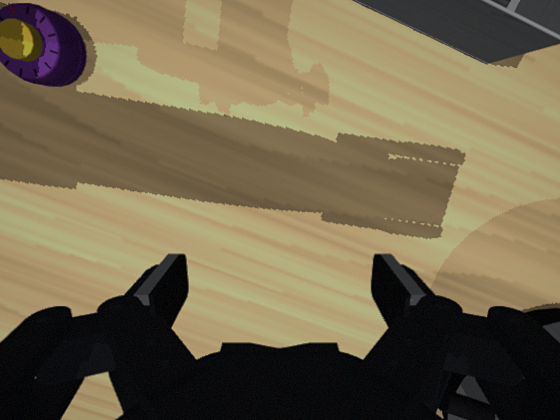

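The top view shows the rocker at about (241,203), blue at (270,201), red at (297,199), green at (324,198) and the white timer at (381,245). The purple look-alike is at (428,304). I'll enlarge these areas to read them more closely.

```bash
python3 - <<'E'
import cv2
a=cv2.imread('pics/top0.png')[160:270,210:410]; cv2.imwrite('pics/topc.png',cv2.resize(a,None,fx=4,fy=4,interpolation=cv2.INTER_CUBIC))
a=cv2.imread('pics/scene0.png')[140:270,180:350]; cv2.imwrite('pics/scenec.png',cv2.resize(a,None,fx=4,fy=4,interpolation=cv2.INTER_CUBIC))
E
```

```text
(no output)
```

View pics/topc.png

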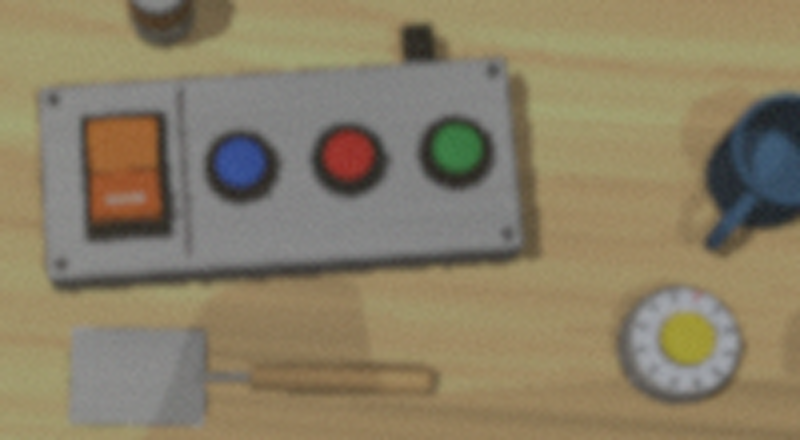

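View pics/scenec.png

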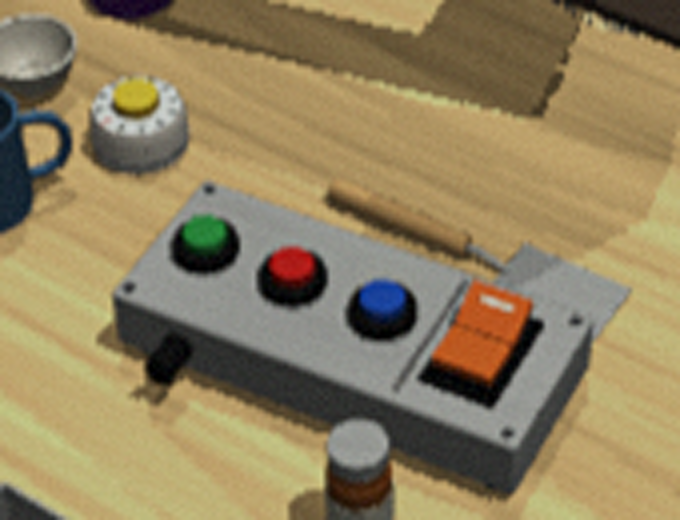

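```bash
python3 - <<'E'
from h import *
T=load('top0');S=load('scene0')
f=lambda u,o:(u+.5)/4-.5+o
for n,t,s,z in [('green',(457,148),(205,230),.082),('red',(349,155),(293,265),.082),('blue',(240,161),(383,298),.082),('bar',(126,198),(497,301),.09),('crease',(124,169),(482,331),.08),('plg',(687,337),(136,96),.052),
 ('cornerBL',(61,265),(576,321),.06),('cornerTL',(54,100),(507,433),.06),('cornerBR',(507,233),(209,189),.06),('cornerTR',(493,70),(127,287),.06)]:
    a=(T,f(t[0],210),f(t[1],160));b=(S,f(s[0],180),f(s[1],140))
    P,e=tri([a,b]);print(n,P.round(4),np.round(e,4),atz(*a,z)[:2].round(4),atz(*b,z)[:2].round(4))
E
```

```text
green [ 0.5377 -0.0543  0.0768] [0.0004 0.0004] [ 0.5367 -0.0542] [ 0.5414 -0.0504]
red [0.5283 0.0151 0.0746] [0.0008 0.0008] [0.527  0.0146] [0.5335 0.0204]
blue [0.5191 0.0848 0.0757] [0.0007 0.0007] [0.518  0.0841] [0.5236 0.0889]
bar [0.4869 0.1553 0.0874] [0.0009 0.0009] [0.4868 0.1542] [0.4885 0.1573]
crease [0.508  0.1583 0.0785] [0.0002 0.0002] [0.5078 0.158 ] [0.509  0.1592]
plg [ 0.4308 -0.2113  0.0449] [0.0005 0.0005] [ 0.43   -0.2104] [ 0.4364 -0.2051]
cornerBL [0.4466 0.1953 0.056 ] [0.0001 0.0001] [0.4459 0.1948] [0.4498 0.197 ]
cornerTL [0.556  0.2102 0.056 ] [0.0002 0.0002] [0.5551 0.2096] [0.5587 0.212 ]
cornerBR [ 0.4885 -0.0915  0.057 ] [0.0001 0.0001] [ 0.4879 -0.0912] [ 0.4908 -0.0893]
cornerTR [ 0.5974 -0.0772  0.0568] [0.0002 0.0002] [ 0.5964 -0.0767] [ 0.5996 -0.0752]
```

Emit:
{"op": "servo_tool", "data": {"twist": [[0,0,-7],[0,0,-7],[0,0,-7],[0,0,-7],[0,0,-7],[0,0,-7],[0,0,-7],[0,0,-7]], "translation": [[0,0,0],[0,0,0],[0,0,0],[0,0,0],[0,0,0],[0,0,0],[0,0,0],[0,0,0]], "claw": [1,1,1,1,1,1,1,1]}}

```text
time_s: 0.82
tool_pos: [0.254, -0.6251, 0.2307]
tcp_rot: [-179.9, 0.0, -11.5]
wrist_force: [0.5, -0.1, -0.4]
finger_gap: -0.0
```

Emit:
{"op": "servo_tool", "data": {"twist": [[0,0,-7],[0,0,-7],[0,0,-5.5],[0,0,0],[0,0,0],[0,0,0]], "translation": [[0,0,0],[0,0,0],[0,0,0],[0,0,0],[0,0,0],[0,0,0]], "claw": [1,1,1,1,1,1]}}

```text
time_s: 1.32
tool_pos: [0.254, -0.6252, 0.231]
tcp_rot: [-180.0, 0.0, 7.5]
wrist_force: [-0.9, 0.0, 0.4]
finger_gap: -0.0
```

Emit:
{"op": "servo_tool", "data": {"twist": [[0,0,0],[0,0,0],[0,0,0],[0,0,0],[0,0,0],[0,0,0],[0,0,0],[0,0,0]], "translation": [[19,-32,0],[19,-32,0],[19,-32,0],[19,-32,0],[19,-32,0],[19,-32,0],[19,-32,0],[19,-32,0]], "claw": [1,1,1,1,1,1,1,1]}}

```text
time_s: 1.98
tool_pos: [0.3712, -0.3498, 0.2315]
tcp_rot: [180.0, -0.0, 7.5]
wrist_force: [0.1, 0.6, -0.3]
finger_gap: -0.0
```

Emit:
{"op": "servo_tool", "data": {"twist": [[0,0,0],[0,0,0],[0,0,0],[0,0,0],[0,0,0],[0,0,0],[0,0,0]], "translation": [[19,-32,0],[19,-32,0],[19,-32,0],[10,-32,0],[0,0,0],[0,0,0],[0,0,0]], "claw": [1,1,1,1,1,1,1]}}

```text
time_s: 2.57
tool_pos: [0.4204, -0.2159, 0.2315]
tcp_rot: [180.0, -0.0, 7.6]
wrist_force: [0.0, 0.3, -0.0]
finger_gap: 0.0001
```

```bash
python3 - <<'E'
from h import *
s=snap('wrist','w1'); print(s['eye'],s['rotation'],r.get_state()['tool_pos'])
E
```

```text
[ 0.41210815 -0.15028479  0.37290464] [1.64558043e+02 4.40633131e-02 7.64303504e+00] [ 0.42024279 -0.21646599  0.23152309]
```

View pics/w1.png

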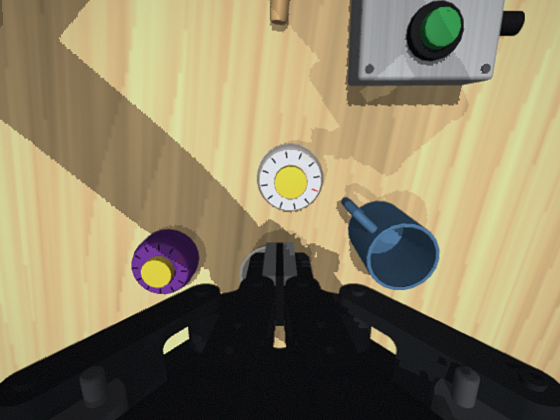

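The wrist view shows the yellow plunger top centred near (290,182) and the green button near (442,28). The jaws are shut, with the mug to the right of the timer.

```bash
python3 - <<'E'
from h import *
W=load('w1');T=load('top0');S=load('scene0')
f=lambda u,o:(u+.5)/4-.5+o
hsv=cv2.cvtColor(W['color'],cv2.COLOR_RGB2HSV)
m=cv2.inRange(hsv,(22,120,80),(35,255,255)); n,l,st,c=cv2.connectedComponentsWithStats(m)
for i in range(1,n):
  if st[i,4]>200: print(st[i],c[i])
g=cv2.inRange(hsv,(45,120,60),(80,255,255)); n,l,st,cg=cv2.connectedComponentsWithStats(g)
for i in range(1,n):
  if st[i,4]>200: print('g',st[i],cg[i])
for nm,w,t,s,z in [('plg',(290,182),(687,337),(136,96),.052),('green',(441,27),(457,148),(205,230),.082)]:
    print(nm,atz(W,*w,z),tri([(W,*w),(T,f(t[0],210),f(t[1],160)),(S,f(s[0],180),f(s[1],140))]),tri([(W,*w),(T,f(t[0],210),f(t[1],160))]))
E
```

```text
[275 166  32  33 829] [290.23522316 181.79613993]
[141 257  33  30 754] [156.85013263 271.6061008 ]
g [ 423    7   38   40 1165] [442.13218884  26.00171674]
plg [ 0.43147059 -0.21075925  0.052     ] (array([ 0.43122036, -0.2115153 ,  0.04507921]), [np.float64(0.0008524191477515077), np.float64(0.000245076663720945), np.float64(0.0009171933747727238)]) (array([ 0.43240425, -0.2135117 ,  0.03667793]), [np.float64(0.00013309138316993047), np.float64(0.00013309138316984078)])
green [ 0.53748881 -0.05596286  0.082     ] (array([ 0.53834648, -0.05427164,  0.07755116]), [np.float64(0.0010370311094853376), np.float64(0.0006560769743550944), np.float64(0.0007890347604566967)]) (array([ 0.53806148, -0.05477383,  0.079052  ]), [np.float64(0.000708647179284433), np.float64(0.0007086471792844081)])
```

Emit:
{"op": "servo_tool", "data": {"twist": [[0,0,0],[0,0,0],[0,0,0],[0,0,0],[0,0,0],[0,0,0],[0,0,0],[0,0,0]], "translation": [[11.5,-36,0],[11.5,-36,0],[11.5,-36,0],[11.5,-36,0],[11.5,-36,0],[11.5,-36,0],[11.5,-36,0],[11.5,-36,0]], "claw": [1,1,1,1,1,1,1,1]}}

```text
time_s: 3.28
tool_pos: [0.474, 0.0823, 0.2315]
tcp_rot: [180.0, -0.0, 7.4]
wrist_force: [1.5, -0.1, -0.1]
finger_gap: 0.0002
```

Emit:
{"op": "servo_tool", "data": {"twist": [[0,0,0],[0,0,0],[0,0,0]], "translation": [[0,0,20],[0,0,20],[0,0,0]], "claw": [1,1,1]}}

```text
time_s: 3.53
tool_pos: [0.4713, 0.0816, 0.1872]
tcp_rot: [-179.9, 0.4, 7.6]
wrist_force: [-0.7, -0.6, -1.0]
finger_gap: 0.0002
```

```bash
python3 - <<'E'
from h import *
s=snap('wrist','w2'); print(s['eye'],s['rotation'],r.get_state()['tool_pos'])
E
```

```text
[0.46425853 0.14710095 0.32865581] [164.67137772   0.50401977   7.61314878] [0.47220022 0.08114683 0.18905794]
```

View pics/w2.png

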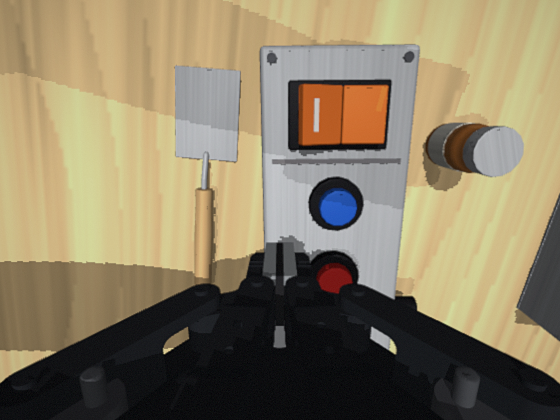

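The wrist view shows the rocker with its white bar at (316,115), the crease at x≈342 and the ON half spanning x 298–342.

```bash
python3 - <<'E'
from h import *
W=load('w2')
print(atz(W,316,115,.090),atz(W,342,115,.08),atz(W,298,115,.094)); print(r.get_state()['tool_pos'],r.get_state()['tcp_rot'])
E
```

```text
[0.48864773 0.15500724 0.09      ] [0.509595  0.1580108 0.08     ] [0.47520944 0.15313088 0.094     ]
[0.47220022 0.08114683 0.18905794] [-179.9551458     0.31020584    7.50883584]
```

Emit:
{"op": "servo_tool", "data": {"twist": [[0,0,0],[0,0,0],[0,0,0],[0,0,0],[0,0,0],[0,0,0],[0,0,0],[0,0,0]], "translation": [[8.5,-24,0],[8.5,-24,0],[8.5,-23,0],[0,0,25],[0,0,25],[0,0,25],[0,0,10],[0,0,0]], "claw": [1,1,1,1,1,1,1,1]}}

```text
time_s: 4.25
tool_pos: [0.4882, 0.1544, 0.1044]
tcp_rot: [-180.0, 0.3, 7.5]
wrist_force: [-0.1, -0.9, -1.1]
finger_gap: -0.0001
```

Emit:
{"op": "servo_tool", "data": {"twist": [[0,0,0],[0,0,0],[0,0,0]], "translation": [[0,0,0],[0,0,0],[0,0,0]], "claw": [1,1,1]}}

```text
time_s: 4.5
tool_pos: [0.4909, 0.1555, 0.1085]
tcp_rot: [180.0, -0.2, 7.6]
wrist_force: [0.1, 0.3, 0.2]
finger_gap: -0.0001
```

Emit:
{"op": "servo_tool", "data": {"twist": [[0,0,0],[0,0,0],[0,0,0],[0,0,0],[0,0,0],[0,0,0]], "translation": [[-3,0,6],[0,0,6],[0,0,5],[0,0,4],[0,0,4],[0,0,0]], "claw": [1,1,1,1,1,1]}}

```text
time_s: 5.0
tool_pos: [0.4859, 0.1552, 0.0804]
tcp_rot: [-180.0, 0.1, 7.6]
wrist_force: [-0.2, 0.1, 0.6]
finger_gap: -0.0001
```

Emit:
{"op": "servo_tool", "data": {"twist": [[0,0,0],[0,0,0],[0,0,0]], "translation": [[0,0,2],[0,0,0],[0,0,0]], "claw": [1,1,1]}}

```text
time_s: 5.25
tool_pos: [0.4863, 0.1553, 0.08]
tcp_rot: [180.0, 0.0, 7.6]
wrist_force: [-2.4, -0.5, 6.5]
finger_gap: -0.0003
```

Emit:
{"op": "servo_tool", "data": {"twist": [[0,0,0],[0,0,0],[0,0,0],[0,0,0]], "translation": [[0,0,1.5],[0,0,1],[0,0,0],[0,0,0]], "claw": [1,1,1,1]}}

```text
time_s: 5.58
tool_pos: [0.4864, 0.1553, 0.0798]
tcp_rot: [180.0, 0.1, 7.6]
wrist_force: [-9.4, -1.6, 18.9]
finger_gap: 0.0001
```

Emit:
{"op": "servo_tool", "data": {"twist": [[0,0,0],[0,0,0],[0,0,0],[0,0,0],[0,0,0],[0,0,0],[0,0,0]], "translation": [[0,0,-15],[0,0,-25],[0,0,-35],[0,0,-35],[0,25,0],[0,25,0],[0,0,0]], "claw": [1,1,1,1,1,1,1]}}

```text
time_s: 6.17
tool_pos: [0.494, 0.1032, 0.1877]
tcp_rot: [179.9, -0.1, 7.5]
wrist_force: [-0.9, -0.5, -0.5]
finger_gap: -0.0001
```

```bash
python3 - <<'E'
from h import *
s=snap('wrist','w3'); S=snap('scene','s3');print(s['eye'],s['rotation'],r.get_state()['tool_pos'])
a=S['color'][140:270,180:350,::-1]; a=cv2.resize(a,(549,420)); cv2.imwrite('pics/c3.png',np.hstack([cv2.resize(s['color'][:,:,::-1],(400,300)),cv2.resize(a,(392,300))]))
E
```

```text
[0.48548672 0.1689403  0.32891035] [ 1.64503511e+02 -8.28593377e-02  7.52810489e+00] [0.49282998 0.1052831  0.18642595]
```

View pics/c3.png

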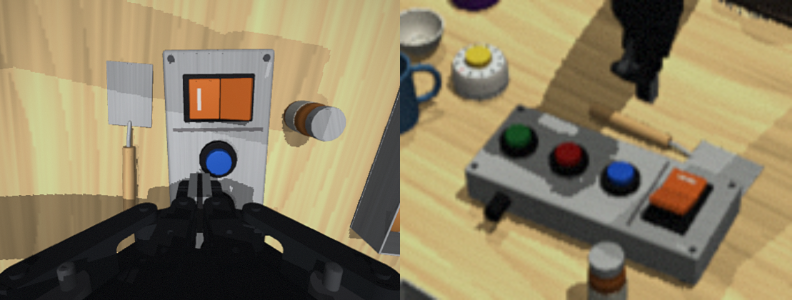

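The rocker is down: its ON half is level, and it held at z 79.8 mm under 19 N. Next is green.

Emit:
{"op": "servo_tool", "data": {"twist": [[0,0,0],[0,0,0],[0,0,0],[0,0,0],[0,0,0],[0,0,0],[0,0,0],[0,0,0]], "translation": [[4.5,33,0],[4.5,33,0],[4.5,33,0],[4.5,33,0],[4.5,33,0],[0,0,25],[0,0,25],[0,0,25]], "claw": [1,1,1,1,1,1,1,1]}}

```text
time_s: 6.93
tool_pos: [0.5373, -0.0547, 0.1106]
tcp_rot: [-180.0, -0.0, 7.6]
wrist_force: [0.4, 0.0, -0.1]
finger_gap: 0.0001
```

Emit:
{"op": "servo_tool", "data": {"twist": [[0,0,0],[0,0,0],[0,0,0],[0,0,0]], "translation": [[0,0,0],[0,0,0],[0,0,0],[0,0,0]], "claw": [1,1,1,1]}}

```text
time_s: 7.27
tool_pos: [0.5384, -0.0547, 0.1138]
tcp_rot: [179.9, -0.2, 7.6]
wrist_force: [-0.4, 0.3, -0.6]
finger_gap: -0.0001
```

Emit:
{"op": "servo_tool", "data": {"twist": [[0,0,0],[0,0,0],[0,0,0],[0,0,0],[0,0,0],[0,0,0],[0,0,0],[0,0,0]], "translation": [[0,0,10],[0,0,10],[0,0,6],[0,0,4],[0,0,4],[0,0,3],[0,0,0],[0,0,0]], "claw": [1,1,1,1,1,1,1,1]}}

```text
time_s: 7.93
tool_pos: [0.5368, -0.0548, 0.076]
tcp_rot: [-180.0, 0.1, 7.6]
wrist_force: [-4.2, 1.2, 9.1]
finger_gap: -0.0004
```

Emit:
{"op": "servo_tool", "data": {"twist": [[0,0,0],[0,0,0],[0,0,0],[0,0,0]], "translation": [[0,0,1],[0,0,1],[0,0,0],[0,0,0]], "claw": [1,1,1,1]}}

```text
time_s: 8.27
tool_pos: [0.5369, -0.0548, 0.0758]
tcp_rot: [-179.9, 0.2, 7.6]
wrist_force: [-8.3, 2.0, 18.3]
finger_gap: 0.0001
```

Green is on its stop at z 75.8 mm under 18 N. I'll lift off and look from the same high spot.

Emit:
{"op": "servo_tool", "data": {"twist": [[0,0,0],[0,0,0],[0,0,0],[0,0,0],[0,0,0],[0,0,0],[0,0,0]], "translation": [[0,0,-15],[0,0,-25],[0,0,-35],[0,0,-35],[0,25,0],[0,25,0],[0,0,0]], "claw": [1,1,1,1,1,1,1]}}

```text
time_s: 8.85
tool_pos: [0.5449, -0.1079, 0.1842]
tcp_rot: [179.8, -0.2, 7.5]
wrist_force: [-0.2, -0.2, -0.0]
finger_gap: -0.0
```

```bash
python3 - <<'E'
from h import *
s=snap('wrist','w4'); S=snap('scene','s4');print(s['eye'],s['rotation'],r.get_state()['tool_pos'])
a=S['color'][140:270,180:350,::-1]; a=cv2.resize(a,(549,420)); cv2.imwrite('pics/c4.png',np.hstack([cv2.resize(s['color'][:,:,::-1],(400,300)),cv2.resize(a,(392,300))]))
E
```

```text
[ 0.53634299 -0.04187015  0.32534269] [ 1.64406026e+02 -1.25602565e-01  7.52073776e+00] [ 0.5436064  -0.10506615  0.18254123]
```

View pics/c4.png

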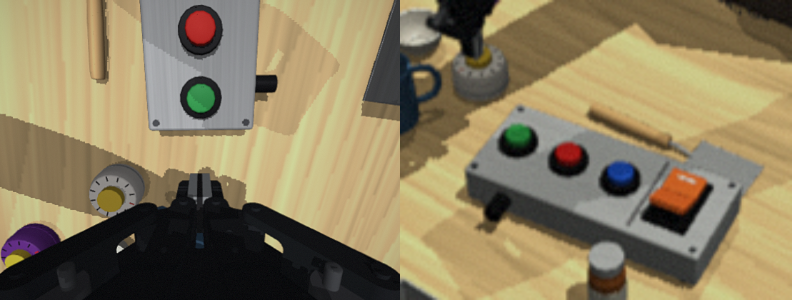

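Green is back up, with its pale rim matching red, and the rocker is still on. Next is the plunger, but first I'll check mug clearance.

```bash
python3 - <<'E'
from h import *
W=load('w1')
print(atz(W,403,256,.09),atz(W,368,256,.09),atz(W,345,203,.06)); print(r.get_state()['tool_pos'])
W=load('w4'); print('plg w4',atz(W,110*1.4,201*1.4,.052),'green',atz(W,201*1.4,97*1.4,.082))
E
```

```text
[ 0.55171601 -0.26285443  0.09      ] [ 0.51702757 -0.26749289  0.09      ] [ 0.49149036 -0.22374595  0.06      ]
[ 0.5436064  -0.10506615  0.18254123]
plg w4 [ 0.43420065 -0.21058425  0.052     ] green [ 0.54007925 -0.0533231   0.082     ]
```

Emit:
{"op": "servo_tool", "data": {"twist": [[0,0,0],[0,0,0],[0,0,0],[0,0,0],[0,0,0],[0,0,0],[0,0,0]], "translation": [[-25,18,0],[-25,18,0],[-25,18,0],[-25,18,0],[-25,18,0],[0,0,0],[0,0,0]], "claw": [1,1,1,1,1,1,1]}}

```text
time_s: 9.53
tool_pos: [0.4309, -0.2101, 0.1822]
tcp_rot: [-179.9, 0.0, 7.5]
wrist_force: [-0.1, -1.4, 0.8]
finger_gap: -0.0003
```

Emit:
{"op": "servo_tool", "data": {"twist": [[0,0,0],[0,0,0],[0,0,0],[0,0,0],[0,0,0],[0,0,0],[0,0,0],[0,0,0]], "translation": [[0,0,30],[0,0,30],[0,0,25],[0,0,15],[0,0,0],[0,0,0],[0,0,0],[0,0,0]], "claw": [1,1,1,1,1,1,1,1]}}

```text
time_s: 10.2
tool_pos: [0.4331, -0.2106, 0.0845]
tcp_rot: [179.9, -0.1, 7.7]
wrist_force: [-0.1, 1.0, -0.8]
finger_gap: -0.0002
```

```bash
python3 - <<'E'
from h import *
s=snap('wrist','w5'); S=snap('scene','s5');print(r.get_state()['tool_pos'])
a=S['color'][125:225,140:270,::-1]; cv2.imwrite('pics/c5.png',np.hstack([cv2.resize(s['color'][:,:,::-1],(400,300)),cv2.resize(a,(390,300),interpolation=2)]))
E
```

```text
[ 0.43271467 -0.21070881  0.08435698]
```

View pics/c5.png

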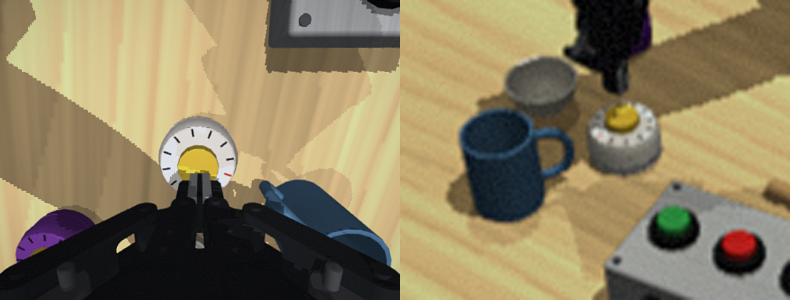

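Emit:
{"op": "servo_tool", "data": {"twist": [[0,0,0],[0,0,0],[0,0,0],[0,0,0],[0,0,0],[0,0,0],[0,0,0],[0,0,0]], "translation": [[0,0,12],[0,0,10],[0,0,5],[0,0,3],[0,0,3],[0,0,3],[0,0,2],[0,0,0]], "claw": [1,1,1,1,1,1,1,1]}}

```text
time_s: 10.97
tool_pos: [0.4318, -0.2103, 0.0446]
tcp_rot: [180.0, -0.0, 7.6]
wrist_force: [-0.3, 0.0, -0.6]
finger_gap: 0.0
```

Emit:
{"op": "servo_tool", "data": {"twist": [[0,0,0],[0,0,0],[0,0,0]], "translation": [[0,0,1],[0,0,1],[0,0,0]], "claw": [1,1,1]}}

```text
time_s: 11.22
tool_pos: [0.432, -0.2105, 0.044]
tcp_rot: [180.0, 0.0, 7.6]
wrist_force: [-4.2, 1.2, 8.1]
finger_gap: -0.0
```

Emit:
{"op": "servo_tool", "data": {"twist": [[0,0,0],[0,0,0],[0,0,0]], "translation": [[0,0,1],[0,0,0],[0,0,0]], "claw": [1,1,1]}}

```text
time_s: 11.47
tool_pos: [0.4321, -0.2105, 0.0439]
tcp_rot: [-180.0, 0.0, 7.6]
wrist_force: [-5.3, 3.3, 15.4]
finger_gap: -0.0003
```

Emit:
{"op": "servo_tool", "data": {"twist": [[0,0,0],[0,0,0],[0,0,0],[0,0,0],[0,0,0],[0,0,0],[0,0,0],[0,0,0]], "translation": [[0,0,-10],[0,0,-25],[0,0,-35],[0,0,-35],[0,0,-25],[0,30,0],[0,30,0],[0,0,0]], "claw": [1,1,1,1,1,1,1,1]}}

```text
time_s: 12.13
tool_pos: [0.4409, -0.2742, 0.1738]
tcp_rot: [179.6, -0.2, 7.5]
wrist_force: [-0.4, 1.3, 0.5]
finger_gap: -0.0004
```

```bash
python3 - <<'E'
from h import *
s=snap('wrist','w6'); S=snap('scene','s6');T=snap('top','t6');print(r.get_state()['tool_pos'])
a=S['color'][125:265,140:340,::-1]; cv2.imwrite('pics/c6.png',np.hstack([cv2.resize(s['color'][:,:,::-1],(370,300)),cv2.resize(a,(428,300),interpolation=2)]))
E
```

```text
[ 0.43936642 -0.26955648  0.17145996]
```

View pics/c6.png

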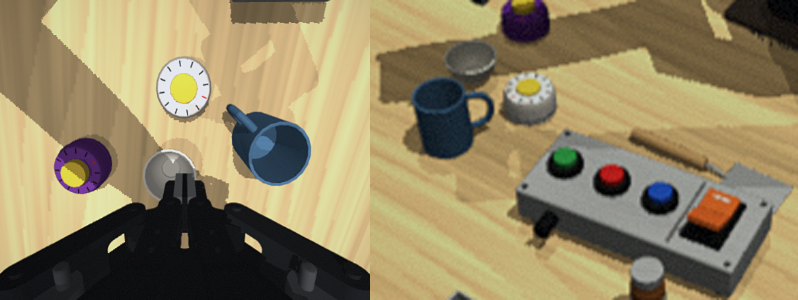

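View pics/w6.png

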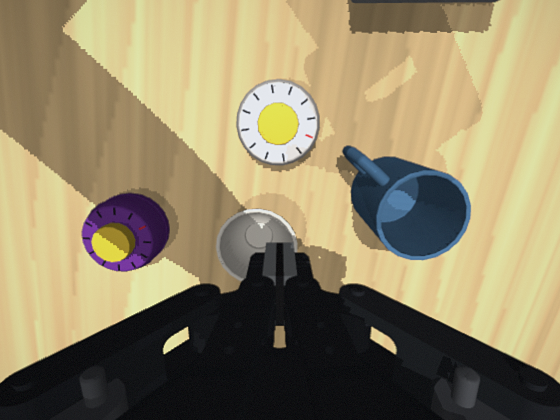

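View pics/t6.png

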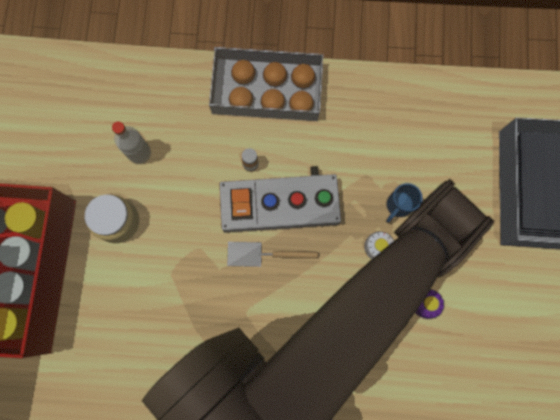

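Everything is in place: the plunger at (278,123) in the wrist view sits low, the timer, mug and ramekin are where they were, green is up and the rocker is level. The arm is clear at z 0.17.

Emit:
{"op": "servo_tool", "data": {"twist": [[0,0,0],[0,0,0],[0,0,0],[0,0,0]], "translation": [[0,0,-10],[0,0,0],[0,0,0],[0,0,0]], "claw": [1,1,1,1]}}

```text
time_s: 12.62
tool_pos: [0.4397, -0.2692, 0.1821]
tcp_rot: [180.0, -0.0, 7.6]
wrist_force: [-0.5, -0.4, -0.2]
finger_gap: 0.0
```

```bash
python3 -c "
from h import *
print(r.close_job())"
```

```text
the job is handed in; nothing more can be done
None
```

The bake was started as asked, in the order asked, with the fingers closed throughout. I handed the job in at about 12.6 s of the 51 s allowed; no verdict is reported.

| Control | Tip stopped at (height above table) | Expected stop | Upward force there |
|---|---|---|---|
| Orange rocker | 79.8 mm | 80 mm | 19 N |
| Green button | 75.8 mm | 76 mm | 18 N |
| Timer plunger | 43.9 mm | 44 mm | 15 N |

- **Final pictures:** the rocker's ON half is level, green is back up, and the plunger is sunk in. Red and blue were not touched. The timer, mug, ramekin, spatula and jar look unmoved, and the gripper was clear of everything at hand-in.
- **Disagreement:** my measured heights from the scene and top cameras came out 4–7 mm low for the buttons and the plunger. The top and wrist cameras together put the plunger 15 mm low. Sideways the views agreed within a few millimetres. I therefore relied on the heights you gave, and the contact heights above confirmed them.

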